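# Trip the hidden latch of the paint box with the release pin

## Task

The tray of the wooden paint box is held shut by a spring latch inside. Take the red-handled release pin from its stand, push it straight down through the brass-ringed hole in the box's top and press the latch by feel, gently (never more than 25 N on the box), until the tray springs open. Then put the pin back upright in its stand, pushed fully home, let go of it, and leave the tray open and the jars and the glass undisturbed.

Things in the scene. Friction and masses are not known exactly. Their poses are not given: they have to be found in the camera images.
- tray_box: Fixed hardwood box with brass corners, 150 (x) x 200 (y) x 85 (z) mm, standing on the table. Origin: centre of its underside; its tray front faces its own -x, z up. Its top plate is 8 mm thick, upper face 85 mm above the table. If the pin presses on box or latch with more than 25 N they count as damaged.
- latch_spot (a point): Fixed point on the hole's axis 55 mm below the top's upper face: the lowest the hidden latch button can be. Untouched, the button (flat disc, 26 mm across) is 19 to 55 mm below that face, different from box to box. It yields on a spring, 4 N at first touch and 1 N more per mm; the latch trips 6 mm down (10 N); solid stop 9 mm down (13 N).
- access_hole (a point): Centre of the access hole, at the upper face of the box's top: a vertical round hole of 10 mm diameter with a 2 mm chamfer, marked by a flat brass ring 21 mm across, at [45, -30, 85] mm in the box's frame (toward the back right). Axes as the box's.
- tray_knob (a point): Front of the small brass knob in the middle of the tray's light wooden front, 45 mm above the table. At [-91, 0, 45] mm in the box's frame when the tray is shut; when the latch trips a spring drives the tray out along the box's -x by 50 mm, to -141 mm, in about half a second; it stays out. The tray cannot be pulled open while latched.
- pin: Loose release pin, about 80 g, 132 mm long: steel rod of 6 mm diameter with round tip (from 0 to 72 mm), brass collar of 24 mm diameter (72 to 78 mm), round red handle of 18 mm diameter (78 to 132 mm). Origin at the tip, its z runs along the pin to the handle's top. It starts upright in its stand, the collar resting on the stand's top.
- pin_tip (a point): The pin's tip (same as the pin's origin).
- pin_grip (a point): Point on the pin's axis in the handle, 110 mm from the tip: the place to grip, from above, in any direction round the handle.
- pin_stand: Fixed dark wooden stand: foot 90 x 90 x 8 mm, on it a block 48 x 48 mm whose top is 85 mm above the table. Origin: centre of its underside, z up.
- stand_hole (a point): Mouth of the stand's hole at the block's top, centre: vertical, 10 mm diameter with 2 mm chamfer, 77 mm deep. With the pin home the collar lies on the top and the pin's tip is 72 mm below this point.
- blue_jar: Glass pigment jar with blue pigment and white lid, 48 mm across, 56 mm high, bystander. Origin under its centre.
- yellow_jar: Glass pigment jar with yellow pigment and white lid, 48 mm across, 65 mm high, bystander. Origin under its centre.
- water_glass: Empty clear rinsing glass, 81 mm across, 86 mm high, bystander. Origin under its centre.
Mind the look-alikes: they are no part of the job. Of the things like the pin, leave any that is pink; of the rest the smaller one is meant.

How it is judged:
By the outcome, as a careful person would: the job done as asked, in the order asked, and still so for the second after the job is handed in, with the robot touching nothing.
It also fails if it takes over 54 s, if anything falls off the work surface, if the arm or the gripper's body presses on something with over 40 N, if the wrist force passes 120 N, or if a joint passes its speed limit or range.

## Robot

A 6-joint arm with a two-finger parallel gripper is mounted at the origin on the work surface; the furniture and walls round the work are solid. World frame = base frame: x ahead of the robot, y to its left, z up, the work surface at z = 0. Lengths are in m, angles in rad, forces in N, time in s.
With the tool pointing down it reaches from about 0.425 to 0.95 m from the base axis. Payload 14.7 kg.
Tool frame: the origin (TCP) lies on the mounting face of the last link; the fingertips stand 173 mm ahead of it and the grasp point (between the pads) lies 155 mm ahead of it; z points along the fingers, y is the line along which they close (so a half turn about z gives the same grasp; the last joint's range is limited). The gripper opens to 85 mm and grips with 20 to 120 N. Pads are 22 mm wide; open, the fingers measure 114 mm over their backs; the gripper's body (76 mm by 85 mm) begins 54 mm behind the grasp point. The pads swing forward as they close: fully open they stand 13 mm farther back than shut.
Start: joints at [-1.154, 0.48, 1.596, -0, 1.065, -0.047], TCP at [0.291, -0.581, 0.405] pointing down, gripper open.
Joint ranges: [-2.75, 2.75], [-0.82, 2.05], [0.23, 2.67], [-1.56, 4.7], [0.09, 2.69], [-2.92, 2.92]. Speed limits (rad/s): [1.89, 1.89, 2.39, 3.01, 3.01, 3.01].

## Interface

Orientations are given as [roll, pitch, yaw] about the fixed x, y, z axes, in that order (R = Rz(yaw) Ry(pitch) Rx(roll)).
In Python, from workcell import r gives the robot as it stands.
- The arm moves only by the tool jog_arm, never from a script. Its argument "motion" is one flat list of numbers, 7 for each row, row after row: the turn, a rotation vector about the tool's x, y, z in degrees, then the shift along the tool's x, y, z in m, then the opening, from 0 (shut) to 1 (fully open). A call has exactly 8 rows; each row shifts and turns the commanded pose from where the row before left it, along the tool's axes as they then stand; what a row does not reach is not made up. A row lasts 1/12 s, in which the tool goes at most 41.7 mm and 7.16 degrees, less where a joint would pass 70% of its speed; a pose out of reach is approached as far as the arm can. A call with a gripper value outside its range is refused whole. The fingers move at their own pace and stop on an object; "newtons" is the grip in N (left out, the last holds). Time passes only in rows, so rows that do not move let the fingers close, or fill a call up. It gives the time, the measured TCP pose, the force, the opening and the grip force at its end, in the units of the state.
- r.state(): the state, without advancing time (a new reading comes with each control period).
- r.capture(name): name is "scene" or "top" or "wrist"; returns a dict with "frame" (480x640x3 uint8, red, green, blue), "z_map" (480x640 float32, m along the optical axis (not along the pixel's ray), 0 where there is no reading), "intrinsics" (3x3 intrinsics, pixels), "dist" ([k1, k2, p1, p2, k3] as OpenCV has them; the pictures are not rectified), "rvec" (rotation vector, rad) and "tvec" (3), from world to camera coordinates, as OpenCV has them; the wrist camera has in their place "hand_eye" (4x4, takes a point from camera to tool coordinates, whose origin is the TCP and whose axes are the flange's). Camera axes: x right, y down, z forward; pixel columns grow to the right and rows downward; lengths in m; the calibration is good to about 2 mm. A picture is of the moment at which its call begins: read the wrist's pose just before it.
- r.job_done(): hands the job in; it is judged then, once.
The state is a dict: "t": time; "joint_pos": joint angles; "dq": joint speeds; "effort": joint torques, N m; "ee_pos": TCP position; "tool_rot": TCP orientation; "ft_force": force on the tool from outside, world axes, zero at the start; "torque": the same for the moment, N m; "finger_gap": finger opening in m; "grip_force": force on a finger pad.
Only numpy, scipy, OpenCV 4.12 (cv2) and the standard library are available. Lean on these libraries where they do the work, as an engineer would, in place of code of your own. Each camera call takes 0.05 s, during which the arm holds its last target. There are 200 camera calls.

## Working session

There is one attempt and no reset: what is moved stays moved. The work goes in short steps, Python scripts to look and compute and a tool call to move; the robot and the scene stay as the last step left them, time stands still between calls to the robot, and variables do not carry over. Pictures are saved under pics/ and viewed, at most 11 in all, crops included, and the job is handed in when it is done.

Besides the shell and the picture viewer there is one more tool, called after "Emit:" as a command line: name --argument value ..., lists and objects as JSON in quotes. jog_arm: Moves the arm, as the interface text tells. Its arguments: {"type":"object","properties":{"motion":{"type":"array"},"newtons":{"type":"number"}},"required":["motion"]}

```bash
mkdir -p pics
cat > h.py <<'E'
import numpy as np,cv2
from workcell import r
from scipy.spatial.transform import Rotation as R
def cap(n):
    s=r.state();c=r.capture(n)
    if n=='wrist':
        T=np.eye(4);T[:3,:3]=R.from_euler('xyz',s['tool_rot']).as_matrix();T[:3,3]=s['ee_pos']
        c['M']=T@np.array(c['hand_eye'])
    else:
        M=np.eye(4);M[:3,:3]=cv2.Rodrigues(np.array(c['rvec'],float))[0];M[:3,3]=np.ravel(c['tvec']);c['M']=np.linalg.inv(M)
    return c
def rays(c,uv):
    p=cv2.undistortPoints(np.array(uv,float).reshape(-1,1,2),np.array(c['intrinsics']),np.array(c['dist'])).reshape(-1,2)
    return np.c_[p,np.ones(len(p))]
def onplane(c,uv,z):
    d=rays(c,uv)@c['M'][:3,:3].T;o=c['M'][:3,3]
    return o+d*((z-o[2])/d[:,2])[:,None]
def depthpt(c,uv):
    d=rays(c,uv);z=np.array([c['z_map'][int(round(v)),int(round(u))] for u,v in np.reshape(uv,(-1,2))])
    return (d*z[:,None])@c['M'][:3,:3].T+c['M'][:3,3]
def save(c,f): cv2.imwrite('pics/'+f,c['frame'][:,:,::-1])
E
python3 - <<'E'
from h import *
for n in ('scene','top'):
    c=cap(n);save(c,n+'1.png');print(n,c['M'][:3,3],c['M'][:3,2])
print(r.state())
E
```

```text
scene [-0.09178918 -0.62602241  0.5324324 ] [ 0.52115246  0.75536695 -0.39726677]
top [0.34194117 0.13403332 1.3669352 ] [ 0.07200072  0.01301146 -0.99731971]
{'t': 0.1, 'joint_pos': array([-1.15363586e+00,  4.80808289e-01,  1.59682230e+00,  1.29109052e-05,
        1.06509703e+00, -4.66046864e-02]), 'dq': array([ 0.00029919, -0.00247934, -0.00376226, -0.00040617, -0.00140341,
       -0.00078003]), 'effort': array([ 3.85474368e-04, -9.52261376e+01, -4.31040823e+01, -1.60532245e-04,
        5.41846515e-03,  1.29226846e-04]), 'ee_pos': array([ 0.29070129, -0.58116765,  0.40410678]), 'tool_rot': array([-3.14045945e+00, -6.41508755e-05,  4.63758855e-01]), 'ft_force': array([-0.32490803,  0.33828927, -0.23329835]), 'torque': array([0.00903273, 0.02560665, 0.02330974]), 'grip_force': 0.0, 'finger_gap': 0.08514335548985792}
```

View pics/scene1.png

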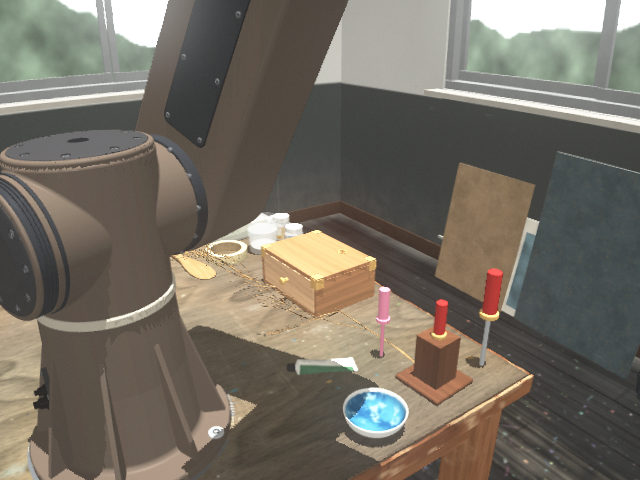

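View pics/top1.png

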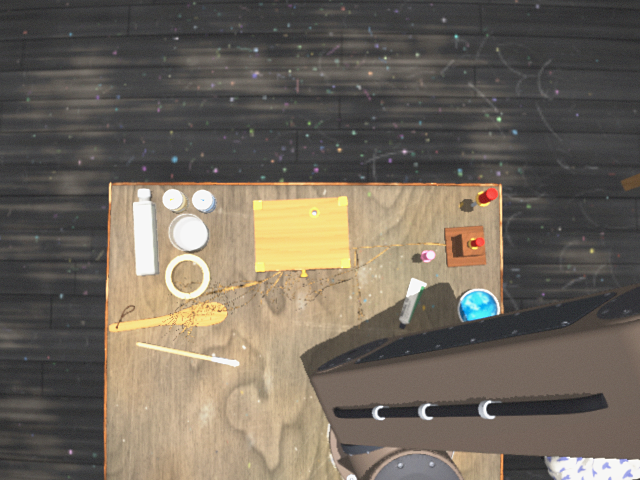

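Candidates: the pink pin at scene (383,305) / top (428,256), which is pink and so excluded. The large red pin is at scene (491,295) / top (487,196). The smaller red pin is in the stand at scene (440,318) / top (476,242), and that is my choice. The box's brass ring is at top (314,212), and the knob at (304,273) faces the robot.

Run:
```python
from h import *
c=cap('top');f=c['frame'];hsv=cv2.cvtColor(f,cv2.COLOR_RGB2HSV)
def blobs(m,box,amin=20):
    n,l,s,ce=cv2.connectedComponentsWithStats(m.astype(np.uint8))
    return [(s[i].tolist(),ce[i].round(1).tolist()) for i in range(1,n) if s[i,4]>amin]
H,S,V=[hsv[...,i].astype(int) for i in range(3)]
print('red',blobs(((H<6)|(H>174))&(S>200)&(V>120),0))
# box top quad
m=((H>10)&(H<30)&(S>110)&(V>150)).astype(np.uint8);m[:,:240]=0;m[:,365:]=0;m[:190]=0;m[285:]=0
k=cv2.morphologyEx(m,cv2.MORPH_OPEN,np.ones((9,9)))
q=cv2.boxPoints(cv2.minAreaRect(cv2.findContours(k,0,1)[0][0]));print(q);P=onplane(c,q,.085);print(P)
print('ring',onplane(c,[[314,212]],.085),'knob',onplane(c,[[304,273]],.045))
b=(H>8)&(H<20)&(S>100)&(V>60); 
print('handle top',onplane(c,[[480,241]],.145),'foot',onplane(c,[[446,227],[483,226],[487,266],[447,267]],.008))
print('others',onplane(c,[[428,256]],.1),onplane(c,[[487,196]],.16),onplane(c,[[467,206]],0.0))
big=cv2.resize(f[180:280,240:510],None,fx=2.9,fy=2.9,interpolation=cv2.INTER_CUBIC)
s=cap('scene');cr=cv2.resize(s['frame'][250:410,360:520],(480,480))
out=np.zeros((600,783,3),np.uint8);out[:290]=big[:,:783];cr=cv2.resize(cr,(310,310));out[290:,:310]=cr
cv2.imwrite('pics/crop1.png',out[...,::-1])
```

```text
red []
[[302. 216.]
 [314. 216.]
 [314. 225.]
 [302. 225.]]
[[0.49062759 0.20062234 0.085     ]
 [0.49072187 0.1748818  0.085     ]
 [0.47133764 0.17474829 0.085     ]
 [0.47123611 0.20045782 0.085     ]]
ring [[0.49935312 0.17494162 0.085     ]] knob [[0.36939759 0.19727871 0.045     ]]
handle top [[ 0.43407801 -0.166687    0.145     ]] foot [[ 0.47595718 -0.12279403  0.008     ]
 [ 0.47871368 -0.2078032   0.008     ]
 [ 0.38761145 -0.21578888  0.008     ]
 [ 0.38508455 -0.12427712  0.008     ]]
others [[ 0.40523437 -0.0666489   0.1       ]] [[ 0.52475197 -0.17882617  0.16      ]] [[ 0.52544355 -0.17340523  0.        ]]
```

View pics/crop1.png

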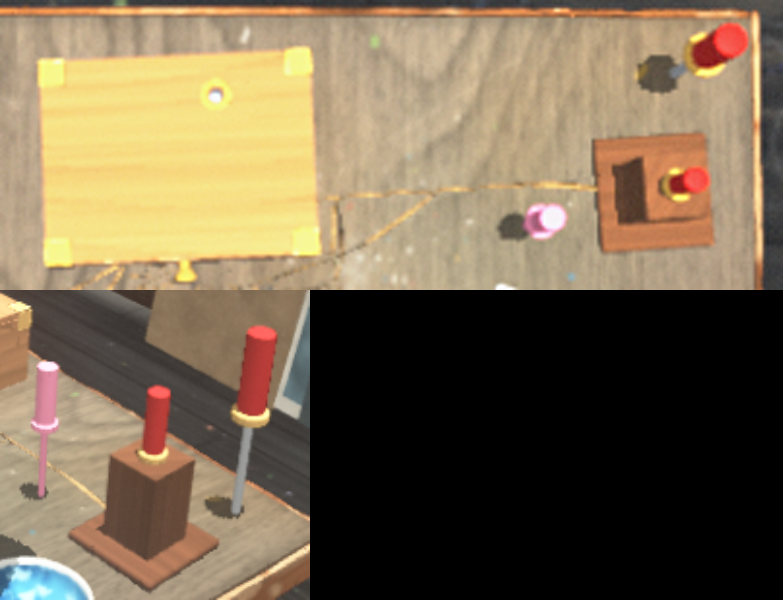

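The crop confirms the choice: the small red pin seated in the stand (scene crop 155,425), with the larger red one to its right and the pink one to its left. Moving toward the stand.

Emit:
jog_arm --motion '[0,0,0,0.029,-0.028,0,1,0,0,0,0.029,-0.028,0,1,0,0,0,0.029,-0.028,0,1,0,0,0,0.029,-0.028,0,1,0,0,0,0.029,-0.028,0,1,0,0,0,0.029,-0.028,0,1,0,0,0,0.029,-0.028,0,1,0,0,0,0.029,-0.028,0,1]' --newtons 40

```text
t: 0.87
ee_pos: [0.3982, -0.2754, 0.4047]
tool_rot: [3.141, -0.0, 0.463]
ft_force: [1.2, -0.9, 0.1]
finger_gap: 0.0855
grip_force: 0.0
```

Run:
```python
from h import *
c=cap('wrist');save(c,'w1.png');print(np.array(c['hand_eye']).round(3));print(r.state()['ee_pos'],r.state()['tool_rot'])
```

```text
[[ 0.    -0.952 -0.307  0.079]
 [ 1.     0.001 -0.001  0.   ]
 [ 0.001 -0.307  0.952  0.03 ]
 [ 0.     0.     0.     1.   ]]
[ 0.39940075 -0.2699723   0.40457235] [-3.13892796e+00 -1.02011823e-03  4.64787272e-01]
```

View pics/w1.png

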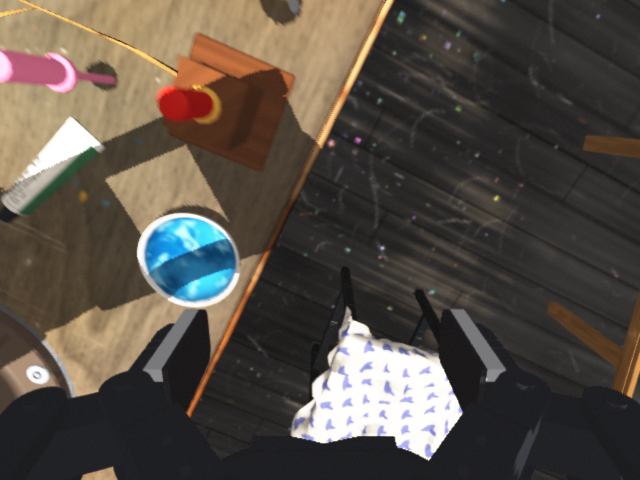

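The wrist view shows the chosen pin's handle top at (174,104), its collar at (205,104) and the pink pin at far left. I'll measure the handle from depth and rays.

```bash
cat >> h.py <<'E'
def topdisc(c,ztop,tol=.004,near=None):
    hsv=cv2.cvtColor(c['frame'],cv2.COLOR_RGB2HSV);H,S,V=[hsv[...,i].astype(int) for i in range(3)]
    v,u=np.nonzero(((H<8)|(H>172))&(S>170)&(V>90)&(c['z_map']>0))
    P=depthpt(c,np.c_[u,v]);k=np.abs(P[:,2]-ztop)<tol
    if near is not None: k&=np.hypot(*(P[:,:2]-near).T)<.03
    uv=np.c_[u,v][k].astype(np.float32)
    (x,y),rad=cv2.minEnclosingCircle(uv)
    return len(uv),P[k].mean(0),onplane(c,[[x,y]],ztop)[0],onplane(c,[uv.mean(0)],ztop)[0]
def totool(d):
    return R.from_euler('xyz',r.state()['tool_rot']).as_matrix().T@np.array(d)
E
python3 - <<'E'
from h import *
c=cap('wrist');s=r.state()
for a in topdisc(c,.145,near=[.433,-.167]): print(a)
c2=cap('top')
for a in topdisc(c2,.145,near=[.433,-.167]): print(a)
print(s['ee_pos'],totool(np.array([.433,-.167,.35])-s['ee_pos']))
E
```

```text
861
[ 0.43294329 -0.16794064  0.14563006]
[ 0.43304247 -0.16776288  0.145     ]
[ 0.43286336 -0.16773536  0.145     ]
49
[ 0.43280731 -0.16563101  0.14458797]
[ 0.43202341 -0.16562554  0.145     ]
[ 0.43277587 -0.16552993  0.145     ]
[ 0.3989616  -0.27264433  0.40470519] [ 0.07801163 -0.07893619  0.05472896]
```

Emit:
jog_arm --motion '[0,0,0,0.0195,-0.0196,0,1,0,0,0,0.0195,-0.0196,0,1,0,0,0,0.0195,-0.0196,0,1,0,0,0,0.0194,-0.0196,0,1,0,0,0,0,0,0.015,0.6,0,0,0,0,0,0.015,0.6,0,0,0,0,0,0.01,0.6,0,0,0,0,0,0,0.6]'

```text
t: 1.68
ee_pos: [0.4322, -0.1727, 0.363]
tool_rot: [-3.14, 0.002, 0.463]
ft_force: [-0.5, -0.6, -1.4]
finger_gap: 0.0513
grip_force: 0.0
```

Run:
```python
from h import *
c=cap('wrist');s=r.state();save(c,'w2.png')
a=topdisc(c,.145,near=[.433,-.167])
for x in a: print(x)
print(s['ee_pos'],s['tool_rot'],totool(a[1]+[0,0,.133]-s['ee_pos']))
```

```text
916
[ 0.43392665 -0.16678707  0.14545973]
[ 0.43369405 -0.16684992  0.145     ]
[ 0.4337765  -0.16684677  0.145     ]
[ 0.43243602 -0.17288197  0.36403028] [-3.14028183e+00  1.18014149e-03  4.63061143e-01] [ 0.00415716 -0.00467503  0.08557191]
```

View pics/w2.png

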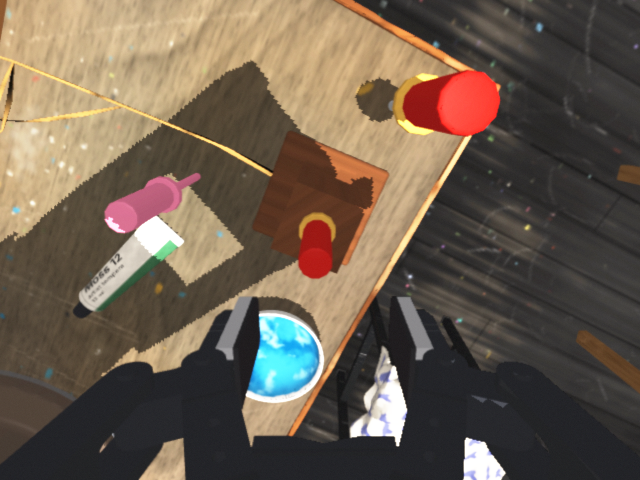

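The handle top is at (316,263), centred between the fingers. Closing in takes a correction of (4.2, -4.7) mm and 85 mm down.

Emit:
jog_arm --motion '[0,0,0,0.0042,-0.0047,0.01,0.6,0,0,0,0,0,0.02,0.6,0,0,0,0,0,0.02,0.6,0,0,0,0,0,0.02,0.6,0,0,0,0,0,0.015,0.6,0,0,0,0,0,0,0.6,0,0,0,0,0,0,0.4,0,0,0,0,0,0,0.3]'

```text
t: 2.4
ee_pos: [0.4348, -0.1667, 0.2807]
tool_rot: [3.141, -0.001, 0.463]
ft_force: [-0.1, -0.2, -0.8]
finger_gap: 0.0281
grip_force: 0.0
```

Run:
```python
from h import *
c=cap('wrist');s=r.state();print(s['ee_pos'],s['tool_rot'],s['ft_force'],s['finger_gap'])
a=topdisc(c,.145,near=[.433,-.167],tol=.006);print(a)
```

```text
[ 0.43483605 -0.1666687   0.28090257] [ 3.14017821e+00 -1.13365425e-03  4.63380215e-01] [0.85137253 0.11342809 0.04115224] 0.026069659465566213
(2525, array([ 0.43473826, -0.16609098,  0.14493547]), array([ 0.43505489, -0.16588369,  0.145     ]), array([ 0.43478853, -0.16606612,  0.145     ]))
```

Emit:
jog_arm --motion '[0,0,0,0,0,0.003,0.3,0,0,0,0,0,0,0,0,0,0,0,0,0,0,0,0,0,0,0,0,0,0,0,0,0,0,0,0,0,0,0,0,0,0,0,0,0,0,0,0,0,0,0,0,0,0,0,0,0]' --newtons 60

```text
t: 3.12
ee_pos: [0.4346, -0.1663, 0.2773]
tool_rot: [3.141, -0.001, 0.464]
ft_force: [-0.3, -1.7, 7.8]
finger_gap: 0.0169
grip_force: 58.3
```

Run:
```python
from h import *
s=r.state();print(s['ee_pos'],s['tool_rot'],s['ft_force'],s['finger_gap'],s['grip_force'])
```

```text
[ 0.43464561 -0.16633296  0.27727232] [ 3.14050357e+00 -7.57741943e-04  4.63901272e-01] [-0.32033225 -1.72587769  7.80210642] 0.01689115865448061 58.30384433269501
```

Emit:
jog_arm --motion '[0,0,0,0,0,-0.006,0,0,0,0,0,0,-0.012,0,0,0,0,0,0,-0.018,0,0,0,0,0,0,-0.02,0,0,0,0,0,0,-0.02,0,0,0,0,0,0,-0.02,0,0,0,0,0,0,-0.01,0,0,0,0,0,0,0,0]'

```text
t: 3.78
ee_pos: [0.4347, -0.1663, 0.3851]
tool_rot: [3.139, -0.002, 0.464]
ft_force: [-0.6, -0.1, -1.0]
finger_gap: 0.0167
grip_force: 58.4
```

Run:
```python
from h import *
c=cap('wrist');s=r.state();save(c,'w3.png');print(s['ee_pos'],s['tool_rot'],s['ft_force'],s['torque'],s['finger_gap'],s['grip_force'])
p=onplane(cap('top'),[[314.3,212.2]],.085)[0];print(p,totool(p+[0,0,.3]-s['ee_pos']))
```

```text
[ 0.43442413 -0.16613733  0.38376874] [ 3.13992811e+00 -1.35901145e-03  4.63894894e-01] [-0.77615169  0.47988842 -0.43903967] [ 0.01392152 -0.00038333  0.01285865] 0.01642345564507865 58.442509174346924
[0.49892367 0.17429505 0.085     ] [ 0.20998169 -0.27561204 -0.0012658 ]
```

View pics/w3.png

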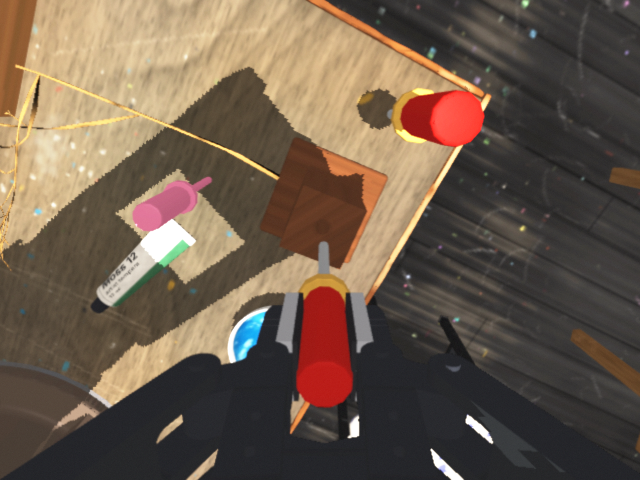

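The pin is held, with its rod tip at (323,243). Carrying it toward the box hole.

Emit:
jog_arm --motion '[0,0,0,0.012,-0.015,0,0,0,0,0,0.022,-0.029,0,0,0,0,0,0.024,-0.031,0,0,0,0,0,0.024,-0.031,0,0,0,0,0,0.024,-0.031,0,0,0,0,0,0.024,-0.031,0,0,0,0,0,0.022,-0.029,0,0,0,0,0,0.012,-0.015,0,0]'

```text
t: 4.55
ee_pos: [0.486, 0.1001, 0.3815]
tool_rot: [-3.141, 0.001, 0.465]
ft_force: [0.3, -0.5, -0.7]
finger_gap: 0.0168
grip_force: 58.6
```

Emit:
jog_arm --motion '[0,0,0,0.01,-0.015,0,0,0,0,0,0.01,-0.015,0,0,0,0,0,0.01,-0.015,0,0,0,0,0,0.009,-0.0125,0,0,0,0,0,0.005,-0.005,0,0,0,0,0,0,0,0,0,0,0,0,0,0,0,0,0,0,0,0,0,0,0]'

```text
t: 5.22
ee_pos: [0.4973, 0.1717, 0.3822]
tool_rot: [-3.142, 0.001, 0.464]
ft_force: [0.3, 0.2, -0.3]
finger_gap: 0.0168
grip_force: 58.6
```

Run:
```python
from h import *
c=cap('wrist');s=r.state();print(s['ee_pos'],s['tool_rot'],s['ft_force'],s['finger_gap'],s['grip_force'])
cv2.imwrite('pics/w4.png',cv2.resize(c['frame'][130:330,200:460],(780,600))[...,::-1])
np.savez('w4.npz',f=c['frame'],z=c['z_map'],M=c['M'],K=c['intrinsics'],d=c['dist'])
```

```text
[0.49737212 0.17158009 0.38240789] [3.14156485e+00 8.03933965e-04 4.63208647e-01] [ 0.6415177  -0.66920217 -0.54117639] 0.016786127142273843 58.57150912284851
```

View pics/w4.png

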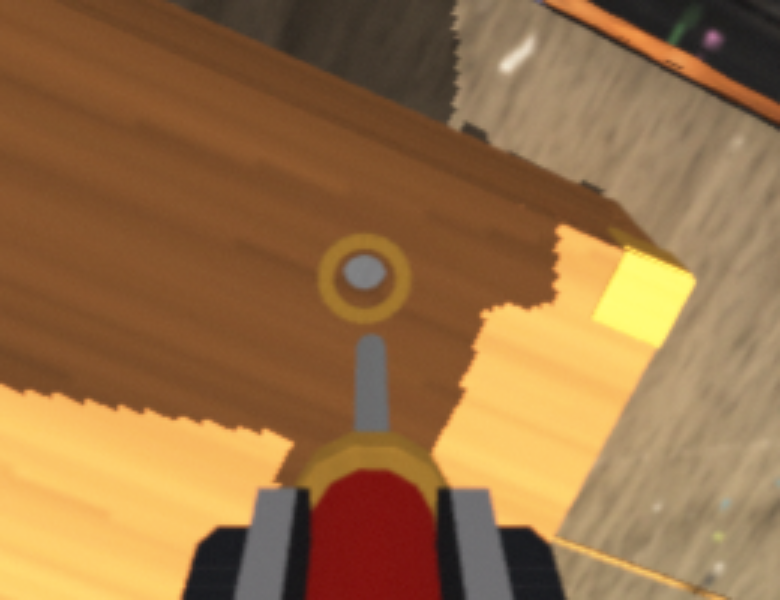

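The brass ring is centred at crop (365,278), which is pixel (321.7,222.7). The pin tip is at crop (371,340). Next I'll compute the offset between them.

Run:
```python
from h import *
d=np.load('w4.npz');c=dict(frame=d['f'],z_map=d['z'],M=d['M'],intrinsics=d['K'],dist=d['d'])
hsv=cv2.cvtColor(c['frame'],cv2.COLOR_RGB2HSV)[195:245,295:350].astype(int)
m=((hsv[...,0]>16)&(hsv[...,0]<30)&(hsv[...,1]>150)).astype(np.uint8)
n,l,s,ce=cv2.connectedComponentsWithStats(m);print(s,ce)
i=1+s[1:,4].argmax();v,u=np.nonzero(l==i);e=cv2.fitEllipse(cv2.convexHull(np.c_[u,v].astype(np.float32)));print(e)
ring=[295+e[0][0],195+e[0][1]];print(ring)
h=onplane(c,[ring],.085)[0];t=onplane(c,[[323.7,247.3]],.382-.264+.003)[0]
print('hole',h,'tip',t,'tcp',[.4974,.1716])
print('d tool',totool((h-t)*[1,1,0]),'via tcp',totool([h[0]-.4974,h[1]-.1716,0]))
print(depthpt(c,[[321,219],[322,220],[321,221],ring,[323,260],[323,252]]))
```

```text
[[   0    0   55   50 2350]
 [  11   13   31   30  400]] [[27.16893617 24.03914894]
 [26.0075     27.2075    ]]
((25.995458602905273, 27.267257690429688), (29.72188377380371, 30.568843841552734), 93.90201568603516)
[320.9954586029053, 222.2672576904297]
hole [0.49808066 0.17424082 0.085     ] tip [0.49381611 0.16991636 0.121     ] tcp [0.4974, 0.1716]
d tool [ 5.74742819e-03 -1.96327974e-03 -4.67513474e-06] via tcp [ 1.78891018e-03 -2.05840918e-03 -1.49539166e-06]
[[0.49312781 0.17203733 0.05701665]
 [0.49244417 0.17084369 0.05578737]
 [0.49140378 0.17119079 0.05589244]
 [0.49050641 0.17074794 0.05596474]
 [0.4973324  0.17202658 0.15281355]
 [0.49716782 0.17199616 0.13997605]]
```

Emit:
jog_arm --motion '[0,0,0,0.002,-0.001,0,0,0,0,0,0.002,-0.001,0,0,0,0,0,0,0,0.008,0,0,0,0,0,0,0.008,0,0,0,0,0,0,0.006,0,0,0,0,0,0,0.004,0,0,0,0,0,0,0,0,0,0,0,0,0,0,0]'

```text
t: 5.93
ee_pos: [0.5002, 0.1759, 0.3563]
tool_rot: [-3.141, 0.001, 0.464]
ft_force: [0.2, -0.6, -1.0]
finger_gap: 0.0165
grip_force: 58.6
```

Run:
```python
from h import *
c=cap('wrist');s=r.state();print(s['ee_pos'],s['tool_rot'],s['ft_force'])
cv2.imwrite('pics/w5.png',cv2.resize(c['frame'][190:290,255:385],(780,600),interpolation=cv2.INTER_CUBIC)[...,::-1])
np.savez('w5.npz',f=c['frame'],z=c['z_map'],M=c['M'],K=c['intrinsics'],d=c['dist'])
```

```text
[0.50026624 0.17599572 0.35661677] [-3.14154503e+00  2.69840654e-04  4.63846037e-01] [ 0.1094474   0.26782932 -1.28135627]
```

View pics/w5.png

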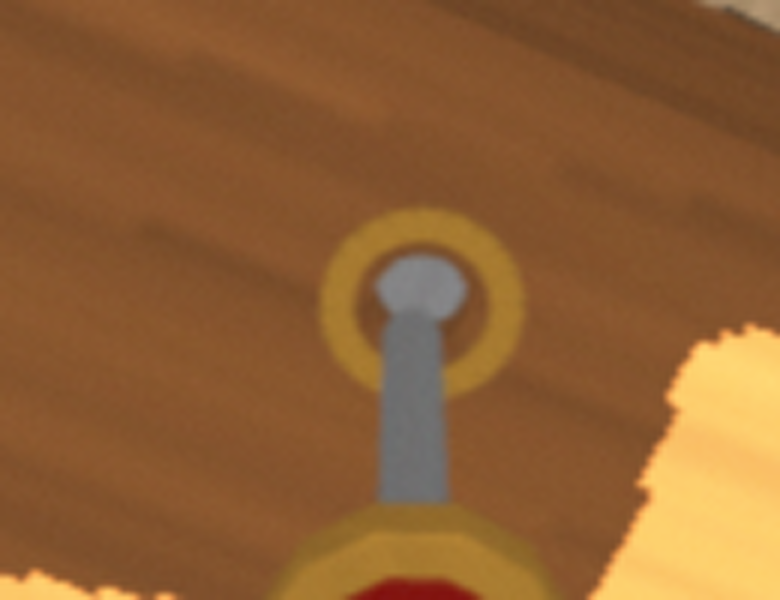

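The ring is centred at crop (421,302) and the rod tip's end is at (414,308), almost over the hole.

Run:
```python
from h import *
d=np.load('w5.npz');c=dict(frame=d['f'],z_map=d['z'],M=d['M'],intrinsics=d['K'],dist=d['d'])
h=onplane(c,[[325.2,240.3]],.085)[0]
for zz in (.0946,.0956): 
  t=onplane(c,[[324,246]],zz)[0]; print(h,t,totool((h-t)*[1,1,0]))
print(depthpt(c,[[324,262],[324,268],[324,255],[340,240],[310,240]]))
```

```text
[0.49819427 0.17391697 0.085     ] [0.49741846 0.17437534 0.0946    ] [ 4.88761878e-04  7.57031641e-04 -1.67939655e-07]
[0.49819427 0.17391697 0.085     ] [0.49773443 0.17453202 0.0956    ] [ 1.36079051e-04  7.55791170e-04 -7.27124134e-08]
[[0.50062054 0.17592653 0.13019779]
 [0.500786   0.17599684 0.13888623]
 [0.50088262 0.1760716  0.12050783]
 [0.5030438  0.16580435 0.08648725]
 [0.49477612 0.18299905 0.08740836]]
```

Emit:
jog_arm --motion '[0,0,0,0.0003,0.0007,0,0,0,0,0,0,0,0.002,0,0,0,0,0,0,0.002,0,0,0,0,0,0,0.002,0,0,0,0,0,0,0.002,0,0,0,0,0,0,0.002,0,0,0,0,0,0,0.002,0,0,0,0,0,0,0.001,0]'

```text
t: 6.65
ee_pos: [0.5008, 0.1755, 0.3434]
tool_rot: [-3.142, 0.0, 0.464]
ft_force: [0.9, 0.7, -0.6]
finger_gap: 0.0162
grip_force: 58.6
```

Run:
```python
from h import *
s=r.state();print(s['ee_pos'],s['ft_force'],s['torque'],s['tool_rot'])
```

```text
[0.50075884 0.17548158 0.34335244] [ 0.86021604  0.67595803 -0.63855944] [-0.03671665 -0.02743723  0.00747215] [-3.14151796e+00  3.22880701e-04  4.63808588e-01]
```

Emit:
jog_arm --motion '[0,0,0,0,0,0.002,0,0,0,0,0,0,0.002,0,0,0,0,0,0,0.002,0,0,0,0,0,0,0.002,0,0,0,0,0,0,0.002,0,0,0,0,0,0,0.002,0,0,0,0,0,0,0.002,0,0,0,0,0,0,0,0]'

```text
t: 7.32
ee_pos: [0.5007, 0.1754, 0.3293]
tool_rot: [-3.141, 0.001, 0.464]
ft_force: [0.0, -1.4, -0.3]
finger_gap: 0.0163
grip_force: 58.6
```

Emit:
jog_arm --motion '[0,0,0,0,0,0.001,0,0,0,0,0,0,0.001,0,0,0,0,0,0,0.001,0,0,0,0,0,0,0.001,0,0,0,0,0,0,0.001,0,0,0,0,0,0,0.001,0,0,0,0,0,0,0.001,0,0,0,0,0,0,0,0]'

```text
t: 7.98
ee_pos: [0.5008, 0.1755, 0.3225]
tool_rot: [-3.142, 0.0, 0.464]
ft_force: [0.2, -0.0, -0.4]
finger_gap: 0.0163
grip_force: 58.6
```

Emit:
jog_arm --motion '[0,0,0,0,0,0.001,0,0,0,0,0,0,0.001,0,0,0,0,0,0,0.001,0,0,0,0,0,0,0.001,0,0,0,0,0,0,0.001,0,0,0,0,0,0,0.001,0,0,0,0,0,0,0,0,0,0,0,0,0,0,0]'

```text
t: 8.65
ee_pos: [0.5011, 0.1755, 0.317]
tool_rot: [3.141, -0.001, 0.464]
ft_force: [-0.9, 0.2, 5.8]
finger_gap: 0.0168
grip_force: 59.0
```

Emit:
jog_arm --motion '[0,0,0,0,0,0.0007,0,0,0,0,0,0,0.0007,0,0,0,0,0,0,0.0007,0,0,0,0,0,0,0.0007,0,0,0,0,0,0,0.0007,0,0,0,0,0,0,0.0005,0,0,0,0,0,0,0,0,0,0,0,0,0,0,0]'

```text
t: 9.32
ee_pos: [0.5011, 0.1755, 0.3131]
tool_rot: [3.141, -0.001, 0.464]
ft_force: [-0.1, -1.1, 6.8]
finger_gap: 0.0166
grip_force: 59.4
```

Run:
```python
from h import *
s=r.state();print(s['ee_pos'],s['ft_force'])
c=cap('top');f=c['frame'][240:330,250:360];cv2.imwrite('pics/t2.png',cv2.resize(f,(660,540))[...,::-1])
print(depthpt(c,[[304,290],[304,285],[300,282],[304,278],[312,282]]).round(3))
```

```text
[0.50111738 0.1755081  0.31309951] [-0.14758696 -1.09740736  6.83117823]
[[0.338 0.162 0.785]
 [0.342 0.162 0.78 ]
 [0.345 0.166 0.773]
 [0.349 0.163 0.768]
 [0.345 0.154 0.78 ]]
```

Run:
```python
from h import *
c=cap('scene');s=r.state();print(s['ee_pos'],s['ft_force'])
w=cap('wrist')
f=np.hstack([cv2.resize(c['frame'][220:330,230:390],(480,330)),cv2.resize(w['frame'][190:300,270:375],(315,330))])
cv2.imwrite('pics/s2.png',f[...,::-1])
```

```text
[0.50115591 0.17551749 0.31315315] [ 0.05793857 -0.68228537  7.22506888]
```

View pics/s2.png

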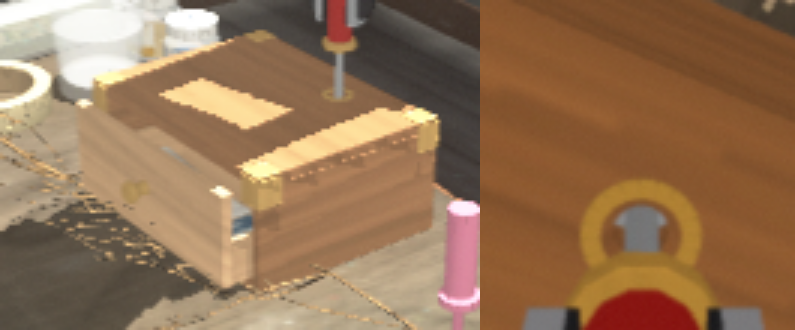

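The tray has sprung open; its front stands clear of the box at crop (150,195). Withdrawing straight up.

Emit:
jog_arm --motion '[0,0,0,0,0,-0.004,0,0,0,0,0,0,-0.008,0,0,0,0,0,0,-0.011,0,0,0,0,0,0,-0.012,0,0,0,0,0,0,-0.012,0,0,0,0,0,0,-0.012,0,0,0,0,0,0,-0.008,0,0,0,0,0,0,-0.004,0]'

```text
t: 10.13
ee_pos: [0.501, 0.1756, 0.3849]
tool_rot: [3.141, -0.001, 0.464]
ft_force: [1.2, -0.3, -0.9]
finger_gap: 0.0168
grip_force: 58.8
```

Run:
```python
from h import *
s=r.state();print(s['ee_pos'],s['ft_force'],s['tool_rot'])
print(totool(np.array([.4346,-.1663,.384])-s['ee_pos']))
```

```text
[0.50099574 0.17555326 0.38494754] [ 1.17948611 -0.31035678 -0.90171134] [ 3.14134942e+00 -1.43026180e-03  4.63785729e-01]
[-0.21230685  0.27604028  0.00071103]
```

Emit:
jog_arm --motion '[0,0,0,-0.012,0.015,0,0,0,0,0,-0.022,0.029,0,0,0,0,0,-0.024,0.031,0,0,0,0,0,-0.024,0.031,0,0,0,0,0,-0.024,0.031,0,0,0,0,0,-0.024,0.031,0,0,0,0,0,-0.022,0.029,0,0,0,0,0,-0.012,0.015,0,0]'

```text
t: 10.8
ee_pos: [0.448, -0.0904, 0.3836]
tool_rot: [3.141, 0.001, 0.463]
ft_force: [0.7, 0.6, -0.0]
finger_gap: 0.0169
grip_force: 58.7
```

Emit:
jog_arm --motion '[0,0,0,-0.012,0.016,0,0,0,0,0,-0.012,0.016,0,0,0,0,0,-0.012,0.016,0,0,0,0,0,-0.0083,0.01,0,0,0,0,0,-0.004,0.006,0,0,0,0,0,0,0,0,0,0,0,0,0,0,0,0,0,0,0,0,0,0,0]'

```text
t: 11.47
ee_pos: [0.4345, -0.1657, 0.3836]
tool_rot: [-3.141, 0.0, 0.464]
ft_force: [-0.7, 0.6, -0.6]
finger_gap: 0.0165
grip_force: 58.7
```

Run:
```python
from h import *
s=r.state();print(s['ee_pos'],s['ft_force'],s['tool_rot'])
print(totool(np.array([.4346,-.1663,.355])-s['ee_pos']))
```

```text
[ 0.43448461 -0.16571888  0.38357998] [-0.71207032  0.59674952 -0.63795881] [-3.14119486e+00  1.01509903e-04  4.64013679e-01]
[-0.00015398  0.00058269  0.02857976]
```

Emit:
jog_arm --motion '[0,0,0,0,0.0006,0.005,0,0,0,0,0,0,0.006,0,0,0,0,0,0,0.006,0,0,0,0,0,0,0.005,0,0,0,0,0,0,0.003,0,0,0,0,0,0,0,0,0,0,0,0,0,0,0,0,0,0,0,0,0,0]'

```text
t: 12.13
ee_pos: [0.4348, -0.1669, 0.3588]
tool_rot: [3.142, -0.0, 0.464]
ft_force: [0.2, 0.2, 0.2]
finger_gap: 0.0165
grip_force: 58.7
```

Run:
```python
from h import *
c=cap('wrist');s=r.state();print(s['ee_pos'],s['ft_force'])
g=cv2.convertScaleAbs(c['frame'][190:290,255:385],alpha=2)
cv2.imwrite('pics/w6.png',cv2.resize(g,(780,600),interpolation=cv2.INTER_CUBIC)[...,::-1])
```

```text
[ 0.43479106 -0.16694272  0.35888005] [ 0.17454836 -1.14234065 -0.85546876]
```

View pics/w6.png

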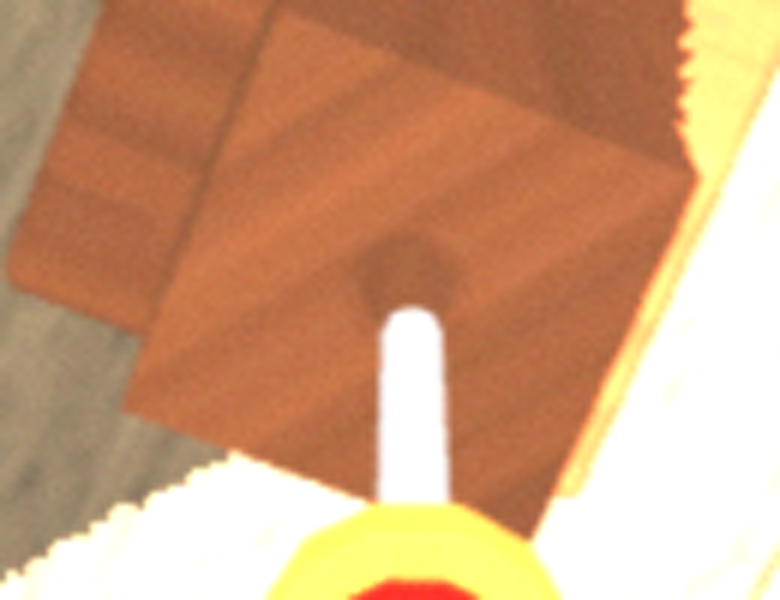

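The stand's hole is at crop (408,285), and the rod tip is just above and below it in the image at (412,308). I'll compute the remaining offset.

Run:
```python
from h import *
c=cap('wrist')
h=onplane(c,[[323,237.5]],.085)[0]
for zz in (.0969,.0979): 
  t=onplane(c,[[323.7,246.2]],zz)[0]; print(h,t,totool((h-t)*[1,1,0]))
```

```text
[ 0.43343555 -0.167208    0.085     ] [ 0.43206242 -0.16842163  0.0969    ] [ 1.77094642e-03 -4.71324872e-04  3.74842233e-07]
[ 0.43343555 -0.167208    0.085     ] [ 0.43237805 -0.16826557  0.0979    ] [ 1.41883801e-03 -4.72911918e-04  2.66388822e-07]
```

Emit:
jog_arm --motion '[0,0,0,0.0012,-0.0005,0,0,0,0,0,0,0,0.003,0,0,0,0,0,0,0.003,0,0,0,0,0,0,0.003,0,0,0,0,0,0,0.003,0,0,0,0,0,0,0.003,0,0,0,0,0,0,0.003,0,0,0,0,0,0,0,0]'

```text
t: 12.9
ee_pos: [0.4354, -0.1658, 0.3401]
tool_rot: [-3.141, 0.001, 0.464]
ft_force: [-0.0, 0.4, -2.1]
finger_gap: 0.0164
grip_force: 58.7
```

Emit:
jog_arm --motion '[0,0,0,0,0,0.005,0,0,0,0,0,0,0.006,0,0,0,0,0,0,0.006,0,0,0,0,0,0,0.006,0,0,0,0,0,0,0.006,0,0,0,0,0,0,0.006,0,0,0,0,0,0,0.005,0,0,0,0,0,0,0,0]'

```text
t: 13.57
ee_pos: [0.4352, -0.1657, 0.2996]
tool_rot: [-3.14, 0.001, 0.464]
ft_force: [-0.4, 0.1, -0.8]
finger_gap: 0.0166
grip_force: 58.7
```

Emit:
jog_arm --motion '[0,0,0,0,0,0.004,0,0,0,0,0,0,0.005,0,0,0,0,0,0,0.005,0,0,0,0,0,0,0.003,0,0,0,0,0,0,0.002,0,0,0,0,0,0,0.001,0,0,0,0,0,0,0.001,0,0,0,0,0,0,0,0]'

```text
t: 14.23
ee_pos: [0.4355, -0.1659, 0.2796]
tool_rot: [-3.142, 0.0, 0.464]
ft_force: [-0.4, 0.5, -0.2]
finger_gap: 0.0164
grip_force: 58.7
```

Emit:
jog_arm --motion '[0,0,0,0,0,0.0005,0,0,0,0,0,0,0.0005,0,0,0,0,0,0,0.0005,0,0,0,0,0,0,0,0,0,0,0,0,0,0,0,0,0,0,0,0,0,0,0,0,0,0,0,0,0,0,0,0,0,0,0,0]'

```text
t: 14.9
ee_pos: [0.4355, -0.1659, 0.2782]
tool_rot: [3.142, -0.0, 0.464]
ft_force: [-0.0, 0.1, -1.8]
finger_gap: 0.0166
grip_force: 58.7
```

Emit:
jog_arm --motion '[0,0,0,0,0,0.0005,0,0,0,0,0,0,0.0005,0,0,0,0,0,0,0.0005,0,0,0,0,0,0,0,0,0,0,0,0,0,0,0,0,0,0,0,0,0,0,0,0,0,0,0,0,0,0,0,0,0,0,0,0]'

```text
t: 15.57
ee_pos: [0.4356, -0.1659, 0.2772]
tool_rot: [3.141, -0.0, 0.464]
ft_force: [-2.6, 2.2, 15.6]
finger_gap: 0.0163
grip_force: 60.9
```

Seated firmly at the original height. Releasing.

Emit:
jog_arm --motion '[0,0,0,0,0,0,0.5,0,0,0,0,0,0,0.5,0,0,0,0,0,0,0.5,0,0,0,0,0,0,0.5,0,0,0,0,0,0,0.5,0,0,0,0,0,0,0.5,0,0,0,0,0,0,0.5,0,0,0,0,0,0,0.5]'

```text
t: 16.23
ee_pos: [0.4355, -0.1659, 0.2767]
tool_rot: [-3.142, 0.0, 0.464]
ft_force: [-0.3, 0.3, 0.0]
finger_gap: 0.0429
grip_force: 0.0
```

Run:
```python
from h import *
s=r.state();print(s['ee_pos'],s['ft_force'],s['finger_gap']);c=cap('wrist')
print(topdisc(c,.145,near=[.433,-.167],tol=.006))
```

```text
[ 0.43551242 -0.16586384  0.27666716] [-0.3260548   0.31071819  0.01934989] 0.04285836970956521
(2708, array([ 0.43579079, -0.16594253,  0.14492334]), array([ 0.43615094, -0.166051  ,  0.145     ]), array([ 0.43584982, -0.16591351,  0.145     ]))
```

Handle top is at 0.145 m, so the pin is home. Retreating up and away so the cameras can check.

Emit:
jog_arm --motion '[0,0,0,0,0,-0.01,0.5,0,0,0,0,0,-0.02,0.5,0,0,0,0,0,-0.025,0.5,0,0,0,0,0,-0.025,0.5,0,0,0,0,0,-0.025,0.5,0,0,0,0,0,-0.02,0.5,0,0,0,0,0,-0.01,0.5,0,0,0,0,0,0,0.5]'

```text
t: 16.95
ee_pos: [0.436, -0.1661, 0.4136]
tool_rot: [3.139, -0.002, 0.464]
ft_force: [0.5, -0.9, 0.1]
finger_gap: 0.0422
grip_force: 0.0
```

Emit:
jog_arm --motion '[0,0,0,-0.014,0.014,0,0.5,0,0,0,-0.026,0.026,0,0.5,0,0,0,-0.028,0.028,0,0.5,0,0,0,-0.028,0.028,0,0.5,0,0,0,-0.028,0.028,0,0.5,0,0,0,-0.026,0.026,0,0.5,0,0,0,-0.014,0.014,0,0.5,0,0,0,0,0,0,0.5]'

```text
t: 17.62
ee_pos: [0.3608, -0.3893, 0.4101]
tool_rot: [-3.141, 0.001, 0.461]
ft_force: [-0.3, 0.6, 0.3]
finger_gap: 0.0428
grip_force: 0.0
```

Run:
```python
from h import *
c=cap('top');s=cap('scene');print(r.state()['ee_pos'],r.state()['dq'].round(3))
print(topdisc(c,.145,near=[.433,-.167],tol=.006),topdisc(s,.145,near=[.433,-.167],tol=.006))
f=np.zeros((580,800,3),np.uint8);f[:290]=cv2.resize(c['frame'][180:325,105:505],(800,290));f[290:]=cv2.resize(s['frame'][200:410,200:490],(800,290))
cv2.imwrite('pics/end.png',f[...,::-1])
```

```text
[ 0.36164039 -0.38622926  0.41017662] [ 0.032 -0.015  0.012  0.004  0.007  0.007]
(47, array([ 0.43387743, -0.16596532,  0.14415186]), array([ 0.43407327, -0.16565265,  0.145     ]), array([ 0.43381207, -0.1657592 ,  0.145     ])) (22, array([ 0.42802859, -0.17048617,  0.14110577]), array([ 0.42720075, -0.17108848,  0.145     ]), array([ 0.42285378, -0.17502264,  0.145     ]))
```

View pics/end.png

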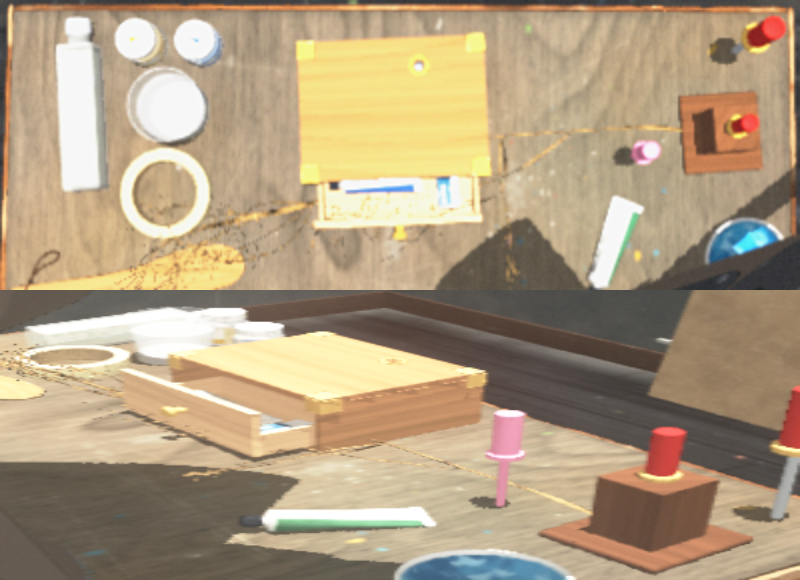

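The tray is open, with its knob at (400,232). The pin is home in its stand at (740,125), and the jars and glass haven't moved. Handing in.

```bash
python3 -c "
from workcell import r
print(r.job_done())"
```

```text
the job is handed in; nothing more can be done
None
```

The tray is open, and the pin is back upright and fully home in its stand and released. The jars and glass are undisturbed, and the job is handed in at about 18 s; the highest force I read on the box was about 7 N.

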